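# Free the seized transit pin of a tube mixer

## Robot

A 6-joint arm with a two-finger parallel gripper is mounted at the origin on a cart in front of the work surface, level with it; the furniture and walls round the work are solid. World frame = base frame: x ahead of the robot, y to its left, z up, the work surface at z = 0. Lengths are in mm, angles in rad, forces in N, time in s.
With the tool pointing down it reaches from about 350 to 875 mm from the base axis. Payload 4.2 kg.
Tool frame: the origin (TCP) lies at the very end of the fingers, on their centre line; the grasp point (between the pads) lies arm.grip_point_offset behind it (arm.grip_point_offset is the distance from the TCP to the grasp point, in mm); z points along the fingers, y is the line along which they close (so a half turn about z gives the same grasp; the last joint's range is limited). The gripper opens to 85 mm and grips with 20 to 120 N. Pads are 22 mm wide; open, the fingers measure 114 mm over their backs; the gripper's body (76 mm by 85 mm) begins 54 mm behind the grasp point. The pads swing forward as they close: fully open they stand 13 mm farther back than shut.
Start: joints at [1.577, 0.385, 0.008, 0, -1.194, -0.259], TCP at [156.291, 605.122, 231.312] pointing down, gripper open.
Joint ranges: [-3.14, 3.14], [-1.21, 2.06], [-1.07, 1.41], [-3.16, 2.05], [-2.99, -0.16], [-3.1, 3.1]. Speed limits (rad/s): [2.79, 2.79, 3.14, 3.14, 3.14, 3.14].

## Interface

Orientations are given as a unit quaternion [x, y, z, w].
In Python, from bench import arm, cams, ticket gives the robot as it stands.
- The arm moves only by the tool servo_tool, never from a script. Its argument "commands" is a list that holds one entry, the list of rows, each a list of 7 numbers: the closure in counts, from 0 (fully open) to 255 (shut), then the shift along the tool's x, y, z in m, then the turn, a rotation vector about the tool's x, y, z in degrees. In form: [[[grip, x, y, z, ax, ay, az], ...]]. A call has 1 to 10 rows; each row shifts and turns the commanded pose from where the row before left it, along the tool's axes as they then stand; what a row does not reach is not made up. A row lasts 1/12 s, in which the tool goes at most 41.7 mm and 7.16 degrees, less where a joint would pass 70% of its speed; a pose out of reach is approached as far as the arm can. A call with a gripper value outside its range is refused whole. The fingers move at their own pace and stop on an object; the grip force is fixed at half the most. Time passes only in rows, so rows that do not move let the fingers close. It gives the time, the measured TCP pose, the force, the opening and the grip force at its end, in the units of the state.
- arm.read_state(): the state, without advancing time (a new reading comes with each control period).
- cams.get_image(name): name is "scene" or "top" or "wrist"; returns a dict with "frame" (480x640x3 uint8, blue, green, red), "K" (3x3 intrinsics, pixels), "T" (4x4, takes a point from camera to world coordinates). Camera axes: x right, y up, looking along -z (the intrinsics and any distortion apply to the point x, -y, -z); pixel columns grow to the right and rows downward; lengths in mm; the calibration is good to about 2 mm. A picture is of the moment at which its call begins. There is no depth.
- ticket.job_done(): hands the job in; it is judged then, once.
The state is a dict: "clock": time; "joints": joint angles; "joint_vel": joint speeds; "joint_efforts": joint torques, N m; "position": TCP position; "ee_rot": TCP orientation; "contact_force": force on the tool from outside, world axes, zero at the start; "wrist_torque": the same for the moment, N m; "gripper_width": finger opening in mm; "grasp_force": force on a finger pad.
Only numpy, scipy, OpenCV 4.12 (cv2) and the standard library are available. Lean on these libraries where they do the work, as an engineer would, in place of code of your own. Each camera call takes 0.05 s, during which the arm holds its last target. There are 200 camera calls.

## Task

The transit pin of the tube mixer has seized in its slanting bore. Take it by its flat wing grip, work it out along the bore by twisting it back and forth while pulling gently, without wrenching the mixer's sloping head up off its rubber cushions, and lay the pin down on the brown tray, not dropping it from a height. Leave the other things alone.

Things in the scene. Friction and masses are not known exactly. Their poses are not given: they have to be found in the camera images.
- mixer: grey stand of the tube mixer, fixed to the counter, about 150 mm deep, 104 wide, 135 high at the back. Origin on the counter in its mid-plane, 64 mm in front of the stand's front edge; x points to the back of the mixer, z up. The pin's axis lies in the x-z plane and leans 25 degrees from vertical towards -x (towards the robot).
- bore_mouth (a point): centre of the bore's mouth, on top of the 40 mm wide round aluminium boss at the low front end of the white sloping head; z points out of the bore along the pin (25 degrees from vertical), y is the stand's y. Bore 17.6 mm wide, 40 mm deep; at the start the pin reaches 36 mm into it, seized for about the first 16 mm of its way out, loose after that.
- head (a joint): lift (m) of the white sloping head along the pin's axis off its rubber cushions, 0 at rest; a pull of 3 N starts it, then 1.5 N per mm. Over 14 mm it counts as wrenched off; a straight pull would free the pin only beyond that. While the pull keeps it 4 to 9 mm up, each twist of the pin by about 1 rad, either way, lets the pin creep out some mm, and the head sinks by as much.
- pin_grip (a point): centre of the steel pin's flat wing grip: 40 mm wide (along x), 14 mm thick (along y: fingers close along y), 36 mm long (along z, the pin's axis, pointing out of the bore); its outer end is 16 mm along +z. Below it a round shank 16 mm thick, its tip 74 mm along -z. At the start this point is 38 mm above the bore's mouth. Whole pin 90 mm, 0.12 kg.
- pin_centre (a point): middle of the pin's length, on its axis, 29 mm from the grip point towards the tip; axes as at the grip point.
- pin_tip (a point): the tip of the pin's shank, on its axis, at the end of the pin; axes as at the grip point.
- tray: flat brown board-like tray, 120 (x) x 260 (y) mm, flat top 14 mm above the counter, no rim, loose. Origin at the centre of its underside.
- specimen_cup: bystander: white lidded specimen cup, 49 mm wide, 55 mm high; origin under its centre
- jug_bottle: bystander: big white bottle, 104 mm wide, 220 mm high; origin under its centre
- card_box: bystander: white carton, 61 x 91 x 66 mm high; origin under its centre
There are look-alikes about, which are no part of the job. What is meant by the part that bears pin_grip is not orange, and is the smaller of those in its own colour.

How it is judged (in metres and radians):
On the way:
1. the pin is drawn right out of its bore (z of pin_tip in the frame of bore_mouth above 0.002 m), for 0.1 s.
At the end, for the whole second after the job is handed in: the pin is out of the bore and lies at rest on the brown tray (its middle within the tray's outline, its axis within about 20 degrees of level), released, and the mixer's head is back down on its cushions (within 3 mm) (x of pin_centre in the frame of tray between -0.06 and 0.06 m and y of pin_centre in the frame of tray between -0.13 and 0.13 m and height (world z) of pin_centre below 0.045 m and angle between pin_centre's own z axis and vertical between 1.2 and 1.94 rad and contact force between pin and tray above 0.2 N and linear speed of pin below 0.03 m/s and value of joint head below 0.003 m); the robot touches nothing.
It fails at once if the mixer's head is wrenched up more than 14 mm off its cushions (value of joint head above 0.014 m).
It fails at once if the pin is dropped from a height (falls free at over 1.3 m/s, about 8 cm) (linear speed of pin above 1.3 m/s and contact force between the fingers and pin below 0.1 N).
It fails at once if the tray or a bystander is shoved more than 3 cm (distance of any of tray, specimen_cup, jug_bottle, card_box from where it was at the start of the episode above 0.03 m).
It also fails if it takes over 72 s, if anything falls off the work surface, if the arm or the gripper's body presses on something with over 40 N, if the wrist force passes 120 N, or if a joint passes its speed limit or range.

## Working session

There is one attempt and no reset: what is moved stays moved. The work goes in short steps, Python scripts to look and compute and a tool call to move; the robot and the scene stay as the last step left them, time stands still between calls to the robot, and variables do not carry over. Pictures are saved under pics/ and viewed, at most 10 in all, crops included, and the job is handed in when it is done.

Besides the shell and the picture viewer there is one more tool, called after ">>>" as a command line: name --argument value ..., lists and objects as JSON in quotes. servo_tool: Moves the arm, as the interface text tells. Its arguments: {"type":"object","properties":{"commands":{"type":"array","items":{"type":"array","items":{"type":"array","items":{"type":"number"}}}}},"required":["commands"]}

```bash
mkdir -p pics
python3 - <<'E'
from bench import arm,cams
import cv2,numpy as np,pickle
d={}
for n in("scene","top","wrist"):
    r=cams.get_image(n);d[n]=r;cv2.imwrite(f"pics/{n}0.png",r["frame"]);print(n,np.round(r["K"],1).tolist(),np.round(r["T"],3).tolist(),[k for k in r])
pickle.dump(d,open("im0.pkl","wb"))
print(arm.read_state(),arm.grip_point_offset)
E
```

```text
scene [[462.8, 0.0, 322.2], [0.0, 462.8, 237.7], [0.0, 0.0, 1.0]] [[0.855, 0.384, -0.349, 260.431], [-0.518, 0.615, -0.594, -555.648], [-0.013, 0.689, 0.725, 755.368], [0.0, 0.0, 0.0, 1.0]] ['frame', 'K', 'T']
top [[442.2, 0.0, 312.2], [0.0, 442.2, 236.6], [0.0, 0.0, 1.0]] [[0.014, 0.995, -0.1, 468.894], [-1.0, 0.013, -0.006, -10.008], [-0.005, 0.1, 0.995, 1251.831], [0.0, 0.0, 0.0, 1.0]] ['frame', 'K', 'T']
wrist [[395.7, 0.0, 314.6], [0.0, 395.7, 242.3], [0.0, 0.0, 1.0]] [[-0.25, 0.924, 0.288, 230.108], [-0.968, -0.24, -0.072, 586.146], [0.002, -0.297, 0.955, 373.174], [0.0, 0.0, 0.0, 1.0]] ['frame', 'K', 'T']
{'clock': 0.15, 'joints': array([ 1.57655403e+00,  3.85415438e-01,  6.93933455e-03, -3.37271368e-04,
       -1.19402668e+00, -2.58570056e-01]), 'joint_vel': array([-0.00082328, -0.00316013,  0.0039949 ,  0.00093326,  0.00028083,
        0.00178275]), 'joint_efforts': array([-8.47622960e-05, -3.92678654e+01,  1.88582021e+01,  4.18860421e+00,
       -3.41746847e-03,  3.69960809e-07]), 'position': array([156.2275466 , 604.7011576 , 230.45347353]), 'ee_rot': array([ 9.92013158e-01, -1.26131448e-01, -4.29492476e-05,  8.66444245e-04]), 'contact_force': array([ 0.34867443, -0.46107575,  0.51685471]), 'wrist_torque': array([ 0.02503686,  0.00937338, -0.01631825]), 'grasp_force': 0.0, 'gripper_width': 85.47421088147719} 18.700000000000003
```

View pics/scene0.png

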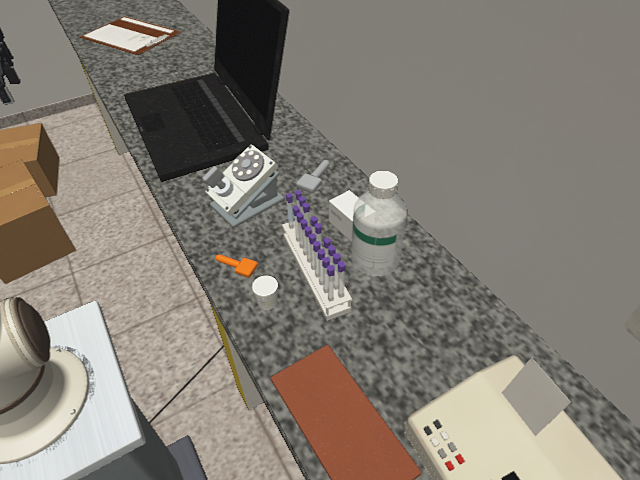

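View pics/top0.png

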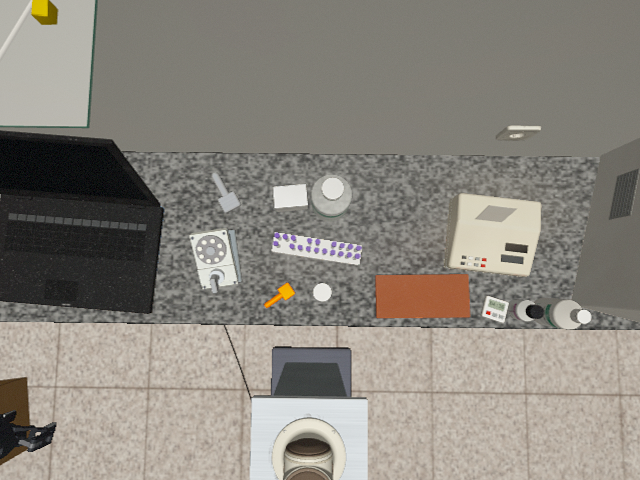

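Candidates for the pin: orange one at top (280,295) / scene (238,264); large grey loose one at top (226,193) / scene (313,176); grey pin in the mixer's boss at top (213,280) / scene (214,178). It can't be the orange one, and of the two grey ones the smaller, still in the bore, fits the description. I'll check it in a close crop.

Run:
```python
import cv2,numpy as np,pickle
d=pickle.load(open("im0.pkl","rb"))
a=cv2.resize(d["scene"]["frame"][135:235,195:295],(400,400),interpolation=cv2.INTER_CUBIC)
b=cv2.resize(d["top"]["frame"][220:300,175:255],(400,400),interpolation=cv2.INTER_CUBIC)
cv2.imwrite("pics/crop1.png",np.hstack([a,b]))
```

```text
(no output)
```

View pics/crop1.png

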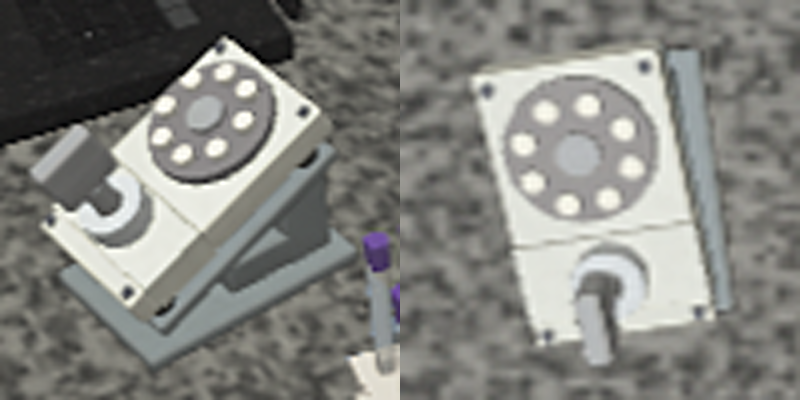

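The crop shows the small grey pin, with its flat wing block, in the mixer's aluminium boss (crop ~(75,168) in scene, ~(594,327) in top). It's the right one. Next I triangulate it.

```bash
cat > h.py <<'E'
import numpy as np,cv2,pickle
from scipy.spatial.transform import Rotation as R
GO=18.7
def ray(im,p):
    K,T=im["K"],im["T"]; d=np.linalg.inv(K)@[p[0],p[1],1.]; d=T[:3,:3]@[d[0],-d[1],-d[2]]
    return T[:3,3],d/np.linalg.norm(d)
def plane(im,p,z):
    o,d=ray(im,p); return o+d*(z-o[2])/d[2]
def tri(*ips):
    A=np.zeros((3,3));b=np.zeros(3);rs=[ray(i,p) for i,p in ips]
    for o,d in rs: M=np.eye(3)-np.outer(d,d);A+=M;b+=M@o
    X=np.linalg.solve(A,b); return X,max(np.linalg.norm(np.cross(X-o,d)) for o,d in rs)
def proj(im,X):
    T=im["T"];c=T[:3,:3].T@(np.asarray(X)-T[:3,3]);q=im["K"]@[c[0],-c[1],-c[2]];return q[:2]/q[2]
def rel(st,pos,Rt):
    """shift in tool axes (mm) and rotvec (deg) from state to target"""
    R0=R.from_quat(st["ee_rot"]); return np.round(R0.inv().apply(pos-st["position"]),1),np.round(np.degrees((R0.inv()*Rt).as_rotvec()),1)
E
python3 - <<'E'
from h import *
d=pickle.load(open("im0.pkl","rb"));s,t=d["scene"],d["top"]
S=lambda u,v:(s,(195+(u-1.5)/4,135+(v-1.5)/4)); T=lambda u,v:(t,(175+(u-402)/5,220+(v-2)/5))
P={}
for n,a,b in[("BL",(222,47),(487,90)),("BR",(305,112),(645,66)),("FL",(55,222),(547,336)),("FR",(127,292),(700,312)),("mouth",(107,203),(608,282)),("end",(60,152),(594,327))]:
    P[n],e=tri(S(*a),T(*b));print(n,P[n].round(1),round(e,1))
x=(P["BL"]+P["BR"]-P["FL"]-P["FR"])/2;y=(P["BL"]-P["BR"]+P["FL"]-P["FR"])/2
z=np.cross(x,y);z/=np.linalg.norm(z);print("z",z.round(3),"lean",np.degrees(np.arccos(z[2])),"yaw x",np.degrees(np.arctan2(x[1],x[0])),"yaw from y",np.degrees(np.arctan2(-y[0],y[1])))
f=t["frame"].astype(int);B,G,Rr=f[...,0],f[...,1],f[...,2]
m=((Rr-B>70)&(Rr-G>60)&(Rr<200)).astype(np.uint8)
c=max(cv2.findContours(m,0,2)[0],key=cv2.contourArea);r=cv2.minAreaRect(c);print(r)
for q in cv2.boxPoints(r):print("tray",plane(t,q,14).round(0))
for n,q,h in[("cup",(322,292),55),("orange",(280,295),10),("jug",(333,188),220),("rackR",(361,256),70),("rackL",(273,243),70),("laptop",(152,312),10)]:print(n,plane(t,q,h).round(0))
E
```

```text
BL [576.2 306.6 120.3] 0.1
BR [589.7 225.7 119.7] 0.2
FL [450.7 286.   58.3] 0.8
FR [463.1 204.   61.5] 0.9
mouth [476.5 248.6  88. ] 2.6
end [454.8 243.7 136.4] 1.2
z [-0.423 -0.052  0.905] lean 25.202037941853952 yaw x 9.517842704661952 yaw from y 9.01872714191729
((422.414794921875, 295.69036865234375), (42.63124465942383, 93.07257843017578), 89.22578430175781)
tray [ 488. -180.   14.]
tray [ 495. -439.   14.]
tray [ 378. -438.   14.]
tray [ 371. -182.   14.]
cup [440. -31.  55.]
orange [429.  85.  10.]
jug [689. -51. 220.]
rackR [ 538. -134.   70.]
rackL [569. 102.  70.]
laptop [378. 440.  10.]
```

```bash
cat >> h.py <<'E'
a,w=np.radians(25),np.radians(9.3)
ZP=np.array([-np.sin(a)*np.cos(w),-np.sin(a)*np.sin(w),np.cos(a)]);YM=np.array([-np.sin(w),np.cos(w),0])
RT=R.from_matrix(np.c_[np.cross(YM,ZP),-YM,-ZP]); GRIP=np.array([461.2,245.4,122.2]); MOUTH=GRIP-38*ZP
E
python3 - <<'E'
from h import *
from bench import arm
st=arm.read_state()
pre=GRIP+(100-GO)*ZP
print(pre,rel(st,pre,RT)[1],RT.inv().apply(pre-st["position"]).round(1))
E
```

```text
[427.29275798 239.84747618 195.88282309] [  5.3  24.7 -23.4] [174.4 403.9 119.5]
```

>>> servo_tool --commands '[[[0,0,0,0,0.88,4.12,-3.9],[0,0,0,0,0.88,4.12,-3.9],[0,0,0,0,0.88,4.12,-3.9],[0,0,0,0,0.88,4.12,-3.9],[0,0,0,0,0.88,4.12,-3.9],[0,0,0,0,0.88,4.12,-3.9],[0,0.01,0.0225,0.0066,0,0,0],[0,0.01,0.0225,0.0066,0,0,0],[0,0.01,0.0225,0.0066,0,0,0],[0,0.01,0.0225,0.0066,0,0,0]]]'

```text
clock: 0.98
position: [217.9, 522.9, 223.7]
ee_rot: [0.973, 0.08, 0.216, -0.018]
contact_force: [0.7, 0.3, -0.1]
gripper_width: 85.4
grasp_force: 0.0
```

>>> servo_tool --commands '[[[0,0.01,0.0225,0.0066,0,0,0],[0,0.01,0.0225,0.0066,0,0,0],[0,0.01,0.0225,0.0066,0,0,0],[0,0.01,0.0225,0.0066,0,0,0],[0,0.01,0.0225,0.0066,0,0,0],[0,0.01,0.0225,0.0066,0,0,0],[0,0.01,0.0225,0.0066,0,0,0],[0,0.01,0.0225,0.0066,0,0,0],[0,0.01,0.0225,0.0066,0,0,0],[0,0.01,0.0225,0.0066,0,0,0]]]'

```text
clock: 1.82
position: [371.5, 319.9, 206.5]
ee_rot: [0.973, 0.079, 0.217, -0.018]
contact_force: [-0.9, -0.3, -0.2]
gripper_width: 85.6
grasp_force: 0.0
```

>>> servo_tool --commands '[[[0,0.01,0.0225,0.0066,0,0,0],[0,0.01,0.0225,0.0066,0,0,0],[0,0.01,0.0225,0.0066,0,0,0],[0,0,0,0,0,0,0],[0,0,0,0,0,0,0]]]'

```text
clock: 2.23
position: [417.5, 259.1, 201.2]
ee_rot: [0.973, 0.078, 0.216, -0.018]
contact_force: [-0.0, 0.4, 0.5]
gripper_width: 85.6
grasp_force: 0.0
```

Run:
```python
from h import *
from bench import arm,cams
im=cams.get_image("wrist");pickle.dump(im,open("w1.pkl","wb"));f=im["frame"].copy()
for q in(MOUTH,GRIP+16*ZP,GRIP):
    p=proj(im,q);print(p);
cv2.imwrite("pics/w1.png",f)
st=arm.read_state();print(st["position"],st["joints"].round(2),rel(st,GRIP+(100-GO)*ZP,RT),st["contact_force"],st["clock"])
```

```text
[343.96697548 227.51629429]
[350.66277386 251.89097414]
[348.38223974 243.58915773]
[417.28681513 260.08903668 201.45466204] [ 1.01  0.01 -0.86  0.71 -0.51  0.13] (array([ 3.6, 21.6,  7.8]), array([-0.1, -0.1, -0.1])) [-0.1653589   1.12757921 -0.63698645] 2.2833
```

View pics/w1.png

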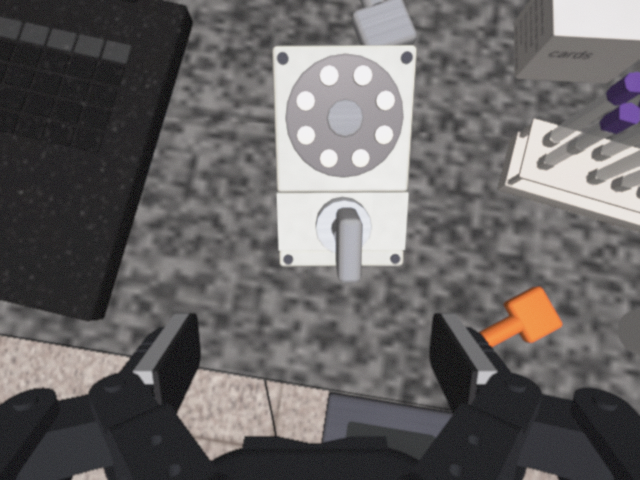

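>>> servo_tool --commands '[[[0,0.0036,0.0216,0.0078,0,0,0],[0,0,0,0.02,0,0,0],[0,0,0,0.02,0,0,0],[0,0,0,0.02,0,0,0],[0,0,0,0.015,0,0,0],[0,0,0,0,0,0,0],[0,0,0,0,0,0,0]]]'

```text
clock: 2.87
position: [457.8, 244.1, 135.8]
ee_rot: [0.973, 0.078, 0.219, -0.017]
contact_force: [0.3, -0.9, 0.6]
gripper_width: 85.5
grasp_force: 0.0
```

Run:
```python
from h import *
from bench import arm
st=arm.read_state();print(st["position"],st["joints"].round(2),rel(st,GRIP-GO*ZP,RT),st["contact_force"],st["clock"])
```

```text
[457.79537939 244.07673936 135.81104116] [ 0.69  0.14 -0.99  1.33 -0.22 -0.24] (array([-2.7, -0.8, 32.5]), array([ 0.1, -0.3, -0.1])) [ 0.31713513 -0.85437832  0.64565076] 2.8667
```

```bash
cat > fk.py <<'E'
from h import *
from scipy.optimize import least_squares,lsq_linear
def fk(q,L=None):
    r1=R.from_euler('z',q[0]);r2=r1*R.from_euler('y',q[1]);r3=r2*R.from_euler('y',-q[2])
    r4=r3*R.from_euler('x',S4*q[3]);r5=r4*R.from_euler('y',-q[4]);r6=r5*R.from_euler('x',S6*q[5])
    # tool z = r6 x-axis
    A=np.c_[r1.apply([1,0,0]),[0,0,1],r2.apply([0,0,1]),r2.apply([1,0,0]),r3.apply([1,0,0]),r5.apply([1,0,0])]
    return A,r6
S4=S6=1
E
python3 - <<'E'
import fk; from fk import *
from bench import arm
print([x for x in dir(arm) if x[0]!="_"])
st=arm.read_state();print(st["joints"].tolist())
D=[([1.57655403e+00,3.85415438e-01,6.93933455e-03,-3.37271368e-04,-1.19402668e+00,-2.58570056e-01],[156.2275466,604.7011576,230.45347353],[.992013158,-.126131448,-.0000429,.000866]),
([1.01,.01,-.86,.71,-.51,.13],[417.287,260.089,201.455],[.973,.078,.216,-.018]),(st["joints"],st["position"],st["ee_rot"])]
for s4 in(1,-1):
  for s6 in(1,-1):
    fk.S4,fk.S6=s4,s6
    rs=[fk.fk(q)[1].inv()*R.from_quat(e) for q,p,e in D]
    A=np.vstack([fk.fk(q)[0] for q,p,e in D]);b=np.hstack([p for q,p,e in D])
    x,_,rk,sv=np.linalg.lstsq(A,b,rcond=1e-3)
    print(s4,s6,[np.degrees((rs[0].inv()*r).magnitude()).round(1) for r in rs],x.round(0),rk,sv.round(2),(A@x-b).round(1))
E
```

```text
['IKError', 'grip_point_offset', 'read_state']
[0.687108961632329, 0.13907797247526854, -0.9907819203288566, 1.334906777005131, -0.2241646440217868, -0.2425540849288642]Traceback (most recent call last):
  File "<stdin>", line 10, in <module>
AttributeError: 'function' object has no attribute 'fk'
```

```bash
cat > fit.py <<'E'
import fk as F; from h import *
D=[([1.57655403e+00,3.85415438e-01,6.93933455e-03,-3.37271368e-04,-1.19402668e+00,-2.58570056e-01],[156.2275466,604.7011576,230.45347353],[.992013158,-.126131448,-.0000429,.000866]),
([1.01,.01,-.86,.71,-.51,.13],[417.287,260.089,201.455],[.973,.078,.216,-.018]),
([0.687108961632329, 0.13907797247526854, -0.9907819203288566, 1.334906777005131, -0.2241646440217868, -0.2425540849288642],[457.79537939,244.07673936,135.81104116],[.973,.078,.219,-.017])]
for s4 in(1,-1):
  for s6 in(1,-1):
    F.S4,F.S6=s4,s6
    rs=[F.fk(q)[1].inv()*R.from_quat(e) for q,p,e in D]
    A=np.vstack([F.fk(q)[0] for q,p,e in D]);b=np.hstack([p for q,p,e in D])
    x,_,rk,sv=np.linalg.lstsq(A,b,rcond=1e-3)
    print(s4,s6,[np.degrees((rs[0].inv()*r).magnitude()).round(1) for r in rs],x.round(0),rk,sv.round(2),(A@x-b).round(1))
E
python3 fit.py
```

```text
1 1 [np.float64(0.0), np.float64(121.6), np.float64(154.8)] [ 790. -437.   14.  -86. -105. -562.] 6 [3.33 2.53 0.64 0.3  0.19 0.09] [-160.    15.1  -21.4  -10.6   51.1  -34.4  -28.9  -49.3   55.8]
1 -1 [np.float64(0.0), np.float64(81.2), np.float64(153.0)] [ 790. -437.   14.  -86. -105. -562.] 6 [3.33 2.53 0.64 0.3  0.19 0.09] [-160.    15.1  -21.4  -10.6   51.1  -34.4  -28.9  -49.3   55.8]
-1 1 [np.float64(0.0), np.float64(44.3), np.float64(1.8)] [ 18. 395. 635.  19. 358. 615.] 6 [3.33 2.53 0.64 0.3  0.19 0.09] [-159.9    0.5   -1.9  -14.6   13.2   -3.1   16.1  -27.2    5. ]
-1 -1 [np.float64(0.0), np.float64(0.2), np.float64(0.0)] [ 18. 395. 635.  19. 358. 615.] 6 [3.33 2.53 0.64 0.3  0.19 0.09] [-159.9    0.5   -1.9  -14.6   13.2   -3.1   16.1  -27.2    5. ]
```

```bash
cat >> fit.py <<'E'
print()
F.S4=F.S6=-1
for name,ex in [("r1y",lambda q,r1,r2,r4,r5:r1.apply([0,1,0])),("r4y",lambda q,r1,r2,r4,r5:r4.apply([0,1,0])),("r4z",lambda q,r1,r2,r4,r5:r4.apply([0,0,1])),("wx",lambda q,r1,r2,r4,r5:[1,0,0]),("r1y+wx",None)]:
    A=[]
    for q,p,e in D:
        M=F.fk(q)[0];r1=R.from_euler('z',q[0]);r2=r1*R.from_euler('y',q[1]);r4=r2*R.from_euler('y',-q[2])*R.from_euler('x',-q[3]);r5=r4*R.from_euler('y',-q[4])
        M=np.delete(M,[3],1)
        A.append(np.c_[M,ex(q,r1,r2,r4,r5)] if ex else np.c_[M,r1.apply([0,1,0]),[1,0,0]])
    A=np.vstack(A);b=np.hstack([p for q,p,e in D]);x=np.linalg.lstsq(A,b,rcond=1e-4)[0]
    print(name,x.round(0),(A@x-b).round(1))
E
python3 fit.py|tail -5
```

```text
r1y [ 287.   92.  392.  190.  165. -129.] [-30.4   7.1 -10.8 -18.5  32.6 -12.4  20.9 -64.9  23.2]
r4y [   2.  163.  560.  421.  296. -160.] [-0.1 -0.1  0.5 -0.1 -0.5 -0.7  0.1  0.7  0.3]
r4z [-40. 320. 816. 338. 774.  60.] [-159.9   -3.     2.7   -9.3    0.2    4.4    9.8   -1.2   -7.1]
wx [122. -44. 607. 274. 182. 156.] [ -3.3   0.1   4.5 -22.3  10.5 -13.1  25.6 -26.8   8.6]
r1y+wx [ 34. -73. 715. 322. 228.  63. 219.] [ -3.6  -3.2  11.5 -23.5  -0.1 -12.8  27.2  -8.1   1.3]
```

```bash
cat >> fk.py <<'E'
S4=S6=-1
PAR=np.array([2,163,560,421,296,-160.])
RC=None
def full(q):
    A,r6=fk(q);r1=R.from_euler('z',q[0]);r4=r1*R.from_euler('y',q[1]-q[2])*R.from_euler('x',-q[3])
    return np.c_[np.delete(A,3,1),r4.apply([0,1,0])]@PAR,r6*RC
q0=[1.57655403e+00,3.85415438e-01,6.93933455e-03,-3.37271368e-04,-1.19402668e+00,-2.58570056e-01]
RC=fk(q0)[1].inv()*R.from_quat([.992013158,-.126131448,-.0000429,.000866])
LO=np.array([-3.14,-1.21,-1.07,-3.16,-2.99,-3.1]);HI=np.array([3.14,2.06,1.41,2.05,-.16,3.1])
def ik(p,r,s,lim=True):
    f=lambda q:np.r_[(full(q)[0]-p)/100,(r.inv()*full(q)[1]).as_rotvec()]
    m=1e-3;so=least_squares(f,np.clip(s,LO+m,HI-m),bounds=(LO,HI) if lim else (-np.inf,np.inf),x_scale=1.0);return so.x,np.linalg.norm(so.fun)
E
cat > s.py <<'E'
from fk import *
cur=np.array([0.687,0.139,-0.991,1.335,-0.224,-0.243])
rng=np.random.default_rng(0)
for flip in(0,1):
  r=RT*R.from_euler('z',np.pi*flip);sols=[]
  for k in range(80):
    q,e=ik(GRIP-GO*ZP,r,cur if k==0 else rng.uniform(LO,HI))
    if k==0 and not flip: print("from cur",q.round(2),round(e,4))
    if e<1e-3 and not any(np.abs(q-s).max()<.05 for s in sols): sols.append(q)
  for q in sols:print(flip,q.round(2))
# continuation unbounded along approach
q=cur
for h in(100,60,32,20,10,0,-5):
    q,e=ik(GRIP+(h-GO)*ZP,RT,q,False);print(h,q.round(2),round(e,4))
E
python3 s.py
```

```text
from cur [ 0.51  0.21 -0.99  1.78 -0.16 -0.53] 0.017
100 [ 0.95  0.01 -0.88  0.72 -0.48  0.17] 0.0
60 [ 0.84  0.09 -0.94  0.96 -0.33  0.  ] 0.0
32 [ 0.7   0.14 -0.99  1.31 -0.22 -0.23] 0.0
20 [ 0.6   0.16 -1.    1.54 -0.18 -0.37] 0.0
10 [ 0.51  0.18 -1.    1.76 -0.15 -0.51] 0.0
0 [ 0.43  0.21 -0.99  1.97 -0.12 -0.64] 0.0
-5 [ 0.39  0.22 -0.98  2.07 -0.11 -0.71] 0.0
```

```bash
cat > s2.py <<'E'
from fk import *
cur=np.array([0.687,0.139,-0.991,1.335,-0.224,-0.243])
rng=np.random.default_rng(0)
def pose(dl,th,h,flip=0,g=0):
    r=R.from_rotvec(ZP*th)*RT*R.from_euler('z',np.pi*flip)*R.from_euler('y',np.radians(dl))
    return GRIP+(h+g)*ZP+r.apply([0,0,GO]),r
if __name__=="__main__":
  for dl in(-35,-25,-15,-8,8,15,25,35):
    sols=[]
    p,r=pose(dl,0,0)
    for k in range(25):
        q,e=ik(p,r,cur if k==0 else rng.uniform(LO,HI))
        if e<1e-3 and not any(np.abs(q-s).max()<.05 for s in sols): sols.append(q)
    print(dl,"lean",np.degrees(np.arccos(-r.as_matrix()[2,2])).round(1))
    for q in sols:
        o=[]
        for th in(-1,-.6,.6,1):
            qq,e=ik(*pose(dl,th,0),q); o.append((th,round(e,3),qq[2:5].round(2).tolist()))
        print("  ",q.round(2),o)
E
python3 s2.py
```

```text
-35 lean 10.0
   [ 0.75  0.42 -0.26 -0.11 -1.04  1.05] [(-1, np.float64(0.0), [-0.31, -0.65, -0.8]), (-0.6, np.float64(0.0), [-0.27, -0.43, -0.92]), (0.6, np.float64(0.0), [-0.37, 0.21, -1.05]), (1, np.float64(0.0), [-0.51, 0.46, -1.0])]
-25 lean 0.0
   [ 0.8   0.35 -0.41  0.   -0.81  0.93] [(-1, np.float64(0.0), [-0.44, -0.45, -0.57]), (-0.6, np.float64(0.0), [-0.4, -0.27, -0.7]), (0.6, np.float64(0.0), [-0.51, 0.3, -0.83]), (1, np.float64(0.0), [-0.63, 0.55, -0.8])]
-15 lean 10.0
   [ 0.86  0.28 -0.6   0.21 -0.56  0.71] [(-1, np.float64(0.0), [-0.64, -0.03, -0.33]), (-0.6, np.float64(0.0), [-0.6, 0.03, -0.45]), (0.6, np.float64(0.0), [-0.68, 0.48, -0.58]), (1, np.float64(0.0), [-0.77, 0.72, -0.57])]
-8 lean 17.0
   [ 0.85  0.24 -0.79  0.57 -0.35  0.36] [(-1, np.float64(0.015), [-0.88, 0.69, -0.16]), (-0.6, np.float64(0.0), [-0.82, 0.56, -0.25]), (0.6, np.float64(0.0), [-0.84, 0.77, -0.39]), (1, np.float64(0.0), [-0.89, 0.98, -0.38])]
8 lean 33.0
15 lean 40.0
25 lean 50.0
35 lean 60.0
```

>>> servo_tool --commands '[[[0,0,0,0,0,-1.9,0],[0,0,0,0,0,-1.9,0],[0,0,0,0,0,-1.9,0],[0,0,0,0,0,-1.9,0],[0,0,0,0,0,-1.9,0],[0,0,0,0,0,-1.9,0],[0,0,0,0,0,-1.9,0],[0,0,0,0,0,-1.9,0],[0,0,0,0,0,0,0],[0,0,0,0,0,0,0]]]'

```text
clock: 3.7
position: [461.3, 245.9, 139.4]
ee_rot: [0.991, 0.08, 0.107, -0.008]
contact_force: [-0.8, 0.1, -0.1]
gripper_width: 85.3
grasp_force: 0.0
```

```bash
cat > m.py <<'E'
from s2 import *
from bench import arm
import sys
def m(dl=-15,th=0,h=0):
    st=arm.read_state();p,r=pose(dl,th,h)
    print(st["clock"],st["position"].round(1),"q",st["joints"].round(2),"rel",*rel(st,p,r),"F",st["contact_force"].round(1),"Fax",round(st["contact_force"]@ZP,1),"M",st["wrist_torque"].round(2),"w",round(st["gripper_width"],1),"g",round(st["grasp_force"],1),"model err",(full(st["joints"])[0]-st["position"]).round(1))
if __name__=="__main__": m(*map(float,sys.argv[1:]))
E
python3 m.py
```

```text
3.7 [461.3 245.9 139.4] q [ 0.87  0.22 -0.61  0.25 -0.6   0.66] rel [-4.6  0.5 35.5] [ 0.  -2.3 -0.1] F [-0.8  0.1 -0.1] Fax 0.2 M [-0.09  0.41  0.03] w 85.3 g 0.0 model err [ 0.1  0.2 -0.1]
```

>>> servo_tool --commands '[[[0,-0.0046,0.0005,0,0,-2.3,0],[0,0,0,0.009,0,0,0],[0,0,0,0.009,0,0,0],[0,0,0,0.009,0,0,0],[0,0,0,0.008,0,0,0],[0,0,0,0,0,0,0],[0,0,0,0,0,0,0]]]'

```text
clock: 4.28
position: [463.3, 242.8, 102.2]
ee_rot: [0.993, 0.079, 0.086, -0.004]
contact_force: [0.6, -0.3, 0.4]
gripper_width: 85.3
grasp_force: 0.0
```

```bash
python3 m.py
python3 - <<'E'
from bench import cams
import cv2
cv2.imwrite("pics/w2.png",cams.get_image("wrist")["frame"])
E
```

```text
4.2833 [463.3 242.8 102.2] q [ 0.85  0.28 -0.61  0.22 -0.56  0.7 ] rel [ 1.8 -2.9 -1.3] [ 0.3  0.2 -0.2] F [ 0.6 -0.3  0.4] Fax 0.1 M [-0.02  0.32 -0.04] w 85.3 g 0.0 model err [-0. -0.  0.]
```

View pics/w2.png

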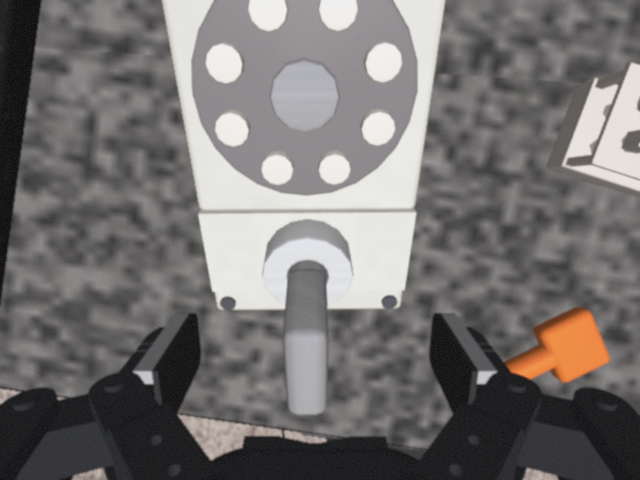

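>>> servo_tool --commands '[[[0,0.0018,-0.003,-0.0013,0,0,0],[0,0,0,0,0,0,0],[255,0,0,0,0,0,0],[255,0,0,0,0,0,0],[255,0,0,0,0,0,0],[255,0,0,0,0,0,0],[255,0,0,0,0,0,0],[255,0,0,0,0,0,0],[255,0,0,0,0,0,0],[255,0,0,0,0,0,0]]]'

```text
clock: 5.17
position: [464.8, 246.4, 105.0]
ee_rot: [0.993, 0.079, 0.086, -0.005]
contact_force: [-0.5, -1.0, 2.2]
gripper_width: 13.2
grasp_force: 58.6
```

```bash
python3 m.py
```

```text
5.1667 [464.8 246.4 105. ] q [ 0.86  0.28 -0.6   0.21 -0.57  0.7 ] rel [-0.7  0.4  1.1] [ 0.2  0.1 -0.2] F [-0.5 -1.   2.2] Fax 2.2 M [-0.37  0.34 -0.04] w 13.2 g 58.6 model err [-0.  -0.1  0. ]
```

>>> servo_tool --commands '[[[255,-0.0005,0,-0.0019,0,0,0],[255,-0.0005,0,-0.0019,0,0,0],[255,-0.0005,0,-0.0019,0,0,0],[255,0,0,0,0,0,0],[255,0,0,0,0,0,0]]]'

```text
clock: 5.58
position: [462.6, 246.1, 109.2]
ee_rot: [0.993, 0.079, 0.086, -0.005]
contact_force: [7.9, -0.2, -9.4]
gripper_width: 13.2
grasp_force: 58.5
```

```bash
python3 m.py
```

```text
5.5833 [462.6 246.1 109.2] q [ 0.86  0.27 -0.6   0.21 -0.58  0.7 ] rel [0.8 0.5 5.7] [ 0.2  0.1 -0.2] F [ 7.9 -0.2 -9.4] Fax -11.8 M [-0.31 -1.42 -0.06] w 13.2 g 58.5 model err [-0. -0. -0.]
```

>>> servo_tool --commands '[[[255,0,0.0005,0,-1.63,0,-6.09],[255,0,0.0005,0,-1.63,0,-6.09],[255,0,0.0005,0,-1.63,0,-6.09],[255,0,0.0005,0,-1.63,0,-6.09],[255,0,0.0005,0,-1.63,0,-6.09],[255,0,0.0005,0,-1.63,0,-6.09],[255,0,0.0005,0,-1.63,0,-6.09],[255,0,0.0005,0,-1.63,0,-6.09],[255,0,0.0005,0,-1.63,0,-6.09],[255,0,0.0005,0,-1.63,0,-6.09]]]'

```text
clock: 6.42
position: [464.6, 243.0, 109.8]
ee_rot: [0.806, 0.559, 0.087, 0.173]
contact_force: [3.6, 0.9, -9.5]
gripper_width: 13.3
grasp_force: 58.9
```

```bash
python3 m.py -15 1.1 5
```

```text
6.4167 [464.6 243.  109.8] q [ 0.93  0.28 -0.79  0.76 -0.58  1.19] rel [-0.9  0.9  0.9] [-0.   0.2  0.1] F [ 3.6  0.9 -9.5] Fax -10.2 M [1.27 0.4  0.08] w 13.3 g 58.9 model err [-0.2  0.5  0. ]
```

>>> servo_tool --commands '[[[255,-0.0002,-0.0005,-0.0009,1.63,0,6.09],[255,-0.0002,-0.0005,-0.0009,1.63,0,6.09],[255,-0.0002,-0.0005,-0.0009,1.63,0,6.09],[255,-0.0002,-0.0005,-0.0009,1.63,0,6.09],[255,0,-0.0005,0,1.63,0,6.09],[255,0,-0.0005,0,1.63,0,6.09],[255,0,-0.0005,0,1.63,0,6.09],[255,0,-0.0005,0,1.63,0,6.09],[255,0,-0.0005,0,1.63,0,6.09],[255,0,-0.0005,0,1.63,0,6.09]]]'

```text
clock: 7.25
position: [460.6, 245.8, 112.0]
ee_rot: [0.993, 0.077, 0.086, -0.006]
contact_force: [5.9, 0.6, -11.5]
gripper_width: 13.5
grasp_force: 59.1
```

```bash
python3 m.py -15 0 9
```

```text
7.25 [460.6 245.8 112. ] q [ 0.86  0.27 -0.6   0.21 -0.58  0.7 ] rel [-0.   0.5  0.1] [ 0.2  0.1 -0.4] F [  5.9   0.6 -11.5] Fax -13.0 M [-0.36 -1.06  0.2 ] w 13.5 g 59.1 model err [ 0. -0. -0.]
```

>>> servo_tool --commands '[[[255,-0.0003,0.0005,-0.001,-1.63,0,-6.09],[255,-0.0002,0.0005,-0.001,-1.63,0,-6.09],[255,0,0.0005,0,-1.63,0,-6.09],[255,0,0.0005,0,-1.63,0,-6.09],[255,0,0.0005,0,-1.63,0,-6.09],[255,0,0.0005,0,-1.63,0,-6.09],[255,0,0.0005,0,-1.63,0,-6.09],[255,0,0.0005,0,-1.63,0,-6.09],[255,0,0.0005,0,-1.63,0,-6.09],[255,0,0.0005,0,-1.63,0,-6.09]]]'

```text
clock: 8.08
position: [462.0, 242.7, 114.6]
ee_rot: [0.806, 0.559, 0.087, 0.173]
contact_force: [5.6, 1.2, -11.1]
gripper_width: 13.3
grasp_force: 59.1
```

>>> servo_tool --commands '[[[255,-0.0002,-0.0005,-0.0008,1.63,0,6.09],[255,-0.0002,-0.0005,-0.0007,1.63,0,6.09],[255,0,-0.0005,0,1.63,0,6.09],[255,0,-0.0005,0,1.63,0,6.09],[255,0,-0.0005,0,1.63,0,6.09],[255,0,-0.0005,0,1.63,0,6.09],[255,0,-0.0005,0,1.63,0,6.09],[255,0,-0.0005,0,1.63,0,6.09],[255,0,-0.0005,0,1.63,0,6.09],[255,0,-0.0005,0,1.63,0,6.09]]]'

```text
clock: 8.92
position: [459.0, 245.6, 115.3]
ee_rot: [0.993, 0.077, 0.086, -0.006]
contact_force: [7.0, -0.3, -10.5]
gripper_width: 13.0
grasp_force: 59.7
```

```bash
python3 m.py -15 0 12.4
```

```text
8.9167 [459.  245.6 115.3] q [ 0.87  0.26 -0.6   0.2  -0.59  0.7 ] rel [0.1 0.5 0.3] [ 0.1  0.1 -0.4] F [  7.   -0.3 -10.5] Fax -12.4 M [-0.31 -1.21  0.19] w 13.0 g 59.7 model err [ 0.  0. -0.]
```

>>> servo_tool --commands '[[[255,-0.0003,0.0005,-0.0012,-1.63,0,-6.09],[255,-0.0003,0.0005,-0.0012,-1.63,0,-6.09],[255,0,0.0005,0,-1.63,0,-6.09],[255,0,0.0005,0,-1.63,0,-6.09],[255,0,0.0005,0,-1.63,0,-6.09],[255,0,0.0005,0,-1.63,0,-6.09],[255,0,0.0005,0,-1.63,0,-6.09],[255,0,0.0005,0,-1.63,0,-6.09],[255,0,0.0005,0,-1.63,0,-6.09],[255,0,0.0005,0,-1.63,0,-6.09]]]'

```text
clock: 9.75
position: [460.2, 242.4, 118.3]
ee_rot: [0.806, 0.559, 0.087, 0.173]
contact_force: [7.8, 2.3, -10.3]
gripper_width: 13.0
grasp_force: 59.6
```

>>> servo_tool --commands '[[[255,-0.0003,-0.0005,-0.001,1.63,0,6.09],[255,-0.0002,-0.0005,-0.001,1.63,0,6.09],[255,0,-0.0005,0,1.63,0,6.09],[255,0,-0.0005,0,1.63,0,6.09],[255,0,-0.0005,0,1.63,0,6.09],[255,0,-0.0005,0,1.63,0,6.09],[255,0,-0.0005,0,1.63,0,6.09],[255,0,-0.0005,0,1.63,0,6.09],[255,0,-0.0005,0,1.63,0,6.09],[255,0,-0.0005,0,1.63,0,6.09]]]'

```text
clock: 10.58
position: [457.0, 245.0, 119.4]
ee_rot: [0.993, 0.077, 0.086, -0.006]
contact_force: [7.7, -0.2, -10.0]
gripper_width: 12.8
grasp_force: 59.9
```

>>> servo_tool --commands '[[[255,-0.0003,0.0005,-0.001,-1.63,0,-6.09],[255,-0.0002,0.0005,-0.001,-1.63,0,-6.09],[255,0,0.0005,0,-1.63,0,-6.09],[255,0,0.0005,0,-1.63,0,-6.09],[255,0,0.0005,0,-1.63,0,-6.09],[255,0,0.0005,0,-1.63,0,-6.09],[255,0,0.0005,0,-1.63,0,-6.09],[255,0,0.0005,0,-1.63,0,-6.09],[255,0,0.0005,0,-1.63,0,-6.09],[255,0,0.0005,0,-1.63,0,-6.09]]]'

```text
clock: 11.42
position: [458.4, 242.1, 122.1]
ee_rot: [0.806, 0.56, 0.087, 0.173]
contact_force: [7.7, 1.6, -9.7]
gripper_width: 13.1
grasp_force: 59.9
```

```bash
python3 m.py -15 1.1 18
```

```text
11.4167 [458.4 242.1 122.1] q [ 0.95  0.26 -0.78  0.72 -0.61  1.22] rel [-0.6  1.5  1.6] [-0.   0.1  0.2] F [ 7.7  1.6 -9.7] Fax -12.1 M [ 1.47 -0.54  0.45] w 13.1 g 59.9 model err [-0.2  0.6 -0. ]
```

>>> servo_tool --commands '[[[255,-0.0003,-0.0005,-0.001,1.63,0,6.09],[255,-0.0002,-0.0005,-0.001,1.63,0,6.09],[255,0,-0.0005,0,1.63,0,6.09],[255,0,-0.0005,0,1.63,0,6.09],[255,0,-0.0005,0,1.63,0,6.09],[255,0,-0.0005,0,1.63,0,6.09],[255,0,-0.0005,0,1.63,0,6.09],[255,0,-0.0005,0,1.63,0,6.09],[255,0,-0.0005,0,1.63,0,6.09],[255,0,-0.0005,0,1.63,0,6.09]]]'

```text
clock: 12.25
position: [454.8, 244.6, 124.3]
ee_rot: [0.993, 0.077, 0.087, -0.006]
contact_force: [1.9, -0.5, -1.3]
gripper_width: 13.3
grasp_force: 61.5
```

>>> servo_tool --commands '[[[255,-0.0003,0.0005,-0.001,-1.63,0,-6.09],[255,-0.0002,0.0005,-0.001,-1.63,0,-6.09],[255,0,0.0005,0,-1.63,0,-6.09],[255,0,0.0005,0,-1.63,0,-6.09],[255,0,0.0005,0,-1.63,0,-6.09],[255,0,0.0005,0,-1.63,0,-6.09],[255,0,0.0005,0,-1.63,0,-6.09],[255,0,0.0005,0,-1.63,0,-6.09],[255,0,0.0005,0,-1.63,0,-6.09],[255,0,0.0005,0,-1.63,0,-6.09]]]'

```text
clock: 13.08
position: [456.4, 241.3, 127.1]
ee_rot: [0.806, 0.56, 0.088, 0.174]
contact_force: [0.4, 0.9, -1.4]
gripper_width: 13.5
grasp_force: 61.6
```

>>> servo_tool --commands '[[[255,-0.0003,-0.0005,-0.001,1.63,0,6.09],[255,-0.0002,-0.0005,-0.001,1.63,0,6.09],[255,0,-0.0005,0,1.63,0,6.09],[255,0,-0.0005,0,1.63,0,6.09],[255,0,-0.0005,0,1.63,0,6.09],[255,0,-0.0005,0,1.63,0,6.09],[255,0,-0.0005,0,1.63,0,6.09],[255,0,-0.0005,0,1.63,0,6.09],[255,0,-0.0005,0,1.63,0,6.09],[255,0,-0.0005,0,1.63,0,6.09]]]'

```text
clock: 13.92
position: [453.0, 244.3, 128.1]
ee_rot: [0.993, 0.077, 0.087, -0.007]
contact_force: [2.1, -0.3, 0.1]
gripper_width: 13.5
grasp_force: 61.6
```

```bash
python3 m.py -15 0 25
```

```text
13.9167 [453.  244.3 128.1] q [ 0.87  0.23 -0.59  0.2  -0.62  0.7 ] rel [0.7 0.2 1.8] [ 0.1 -0.  -0.5] F [ 2.1 -0.3  0.1] Fax -0.8 M [-0.21 -0.22 -0.05] w 13.5 g 61.6 model err [ 0.1  0.1 -0.1]
```

>>> servo_tool --commands '[[[255,-0.0026,0,-0.0097,0,0,0],[255,-0.0026,0,-0.0097,0,0,0],[255,-0.0026,0,-0.0097,0,0,0],[255,-0.0026,0,-0.0097,0,0,0],[255,-0.0026,0,-0.0097,0,0,0],[255,-0.0026,0,-0.0097,0,0,0],[255,-0.0026,0,-0.0097,0,0,0],[255,0,0,0,0,0,0],[255,0,0,0,0,0,0]]]'

```text
clock: 14.67
position: [423.0, 239.5, 192.2]
ee_rot: [0.993, 0.079, 0.087, -0.006]
contact_force: [-0.4, -0.1, -1.6]
gripper_width: 13.2
grasp_force: 61.5
```

```bash
python3 m.py -15 0 95
python3 - <<'E'
from h import *
from bench import cams
w=cams.get_image("scene")["frame"];v=cams.get_image("wrist")["frame"]
cv2.imwrite("pics/p3.png",np.hstack([cv2.resize(w[80:320,150:390],(400,400)),cv2.resize(v,(400,400))]))
E
cat > s3.py <<'E'
from fk import *
from bench import arm
q0=arm.read_state()["joints"]
ex=np.array([-np.sin(np.radians(15)),0,-np.cos(np.radians(15))]) # pin z in tool
def place(c,lean,psi,dz=0):
    """c=xy of pin centre; lean from vertical, psi=azimuth the tip points to"""
    l=np.radians(lean);s=np.array([np.cos(psi),np.sin(psi),0])
    zp=-np.sin(l)*s+np.cos(l)*np.array([0,0,1]); yt=-np.cross([0,0,1],s)  # tool y
    # tool frame: pin frame x=YM x ZP, tool = rot about y by -15
    r=R.from_matrix(np.c_[np.cross(-yt,zp),yt,-zp])*R.from_euler('y',np.radians(-15))
    tipz=14+8*np.sin(l)+dz
    tip=np.array([*c,0])-45*np.r_[zp[:2],0];tip[2]=tipz
    return tip+74*zp+r.apply([0,0,GO]),r
def pts(q):
    p,r=full(q);tz=r.as_matrix()[:,2];wc=p-296*tz
    r4=R.from_euler('z',q[0])*R.from_euler('y',q[1]-q[2])*R.from_euler('x',-q[3]);oc=wc+160*r4.apply([0,1,0])
    return wc,oc
if __name__=="__main__":
  rng=np.random.default_rng(1)
  for lean in(70,60,50):
   for c in((433,-260),):
    for deg in range(-180,180,30):
      p,r=place(c,lean,np.radians(deg));best=None
      for k in range(6):
        q,e=ik(p,r,q0+np.r_[-1.4,0,0,0,0,0] if k==0 else rng.uniform(LO,HI))
        if e<1e-3:
            mg=np.minimum(q-LO,HI-q).min()
            if best is None or mg>best[0]:best=(mg,q)
      if best:
        wc,oc=pts(best[1]);print(lean,c,deg,best[1].round(2),"margin",best[0].round(2),"wrist",wc.round(0),oc.round(0))
E
python3 s3.py
```

```text
14.6667 [423.  239.5 192.2] q [ 0.93  0.1  -0.56  0.17 -0.79  0.69] rel [1.3 0.3 2.5] [ 0.1 -0.  -0.1] F [-0.4 -0.1 -1.6] Fax -1.3 M [-0.05  0.42  0.02] w 13.2 g 61.5 model err [ 0.4  0.5 -0.3]
70 (433, -260) -180 [-0.14  0.88  0.    0.12 -1.65 -1.48] margin 1.07 wrist [ 687. -260.  206.] [ 696. -101.  194.]
70 (433, -260) -150 [ 0.02  0.8  -0.3   0.41 -1.38 -1.35] margin 0.77 wrist [ 653. -133.  206.] [593.  12. 177.]
70 (433, -260) -120 [ 0.12  0.68 -0.7   0.84 -1.08 -1.4 ] margin 0.37 wrist [560. -40. 206.] [431.  53. 184.]
70 (433, -260) -30 [-1.12  0.61 -1.02 -2.56 -1.01 -1.53] margin 0.05 wrist [ 213. -133.  206.] [ 130. -269.  201.]
70 (433, -260) 0 [-1.05  0.5  -0.61 -1.73 -0.8  -2.13] margin 0.46 wrist [ 179. -260.  206.] [ 227. -396.  275.]
70 (433, -260) 30 [-0.95  0.57 -0.35 -1.24 -1.04 -2.34] margin 0.72 wrist [ 213. -387.  206.] [ 325. -455.  297.]
70 (433, -260) 60 [-0.84  0.69 -0.11 -0.93 -1.34 -2.33] margin 0.77 wrist [ 306. -480.  206.] [ 438. -484.  296.]
70 (433, -260) 90 [-0.69  0.8   0.1  -0.69 -1.6  -2.21] margin 0.89 wrist [ 433. -514.  206.] [ 562. -460.  284
[... 1914 characters left out ...]
280. -40. 268.]
50 (433, -260) 0 [-0.56  0.3  -0.53 -1.01 -0.37  3.03] margin 0.07 wrist [ 252. -260.  295.] [ 382. -242.  386.]
50 (433, -260) 30 [-0.67  0.4  -0.37 -0.88 -0.76 -2.86] margin 0.24 wrist [ 276. -351.  295.] [ 407. -326.  383.]
50 (433, -260) 60 [-0.66  0.51 -0.21 -0.71 -1.07 -2.59] margin 0.51 wrist [ 342. -417.  295.] [ 471. -362.  373.]
50 (433, -260) 90 [-0.57  0.61 -0.06 -0.53 -1.3  -2.32] margin 0.78 wrist [ 433. -441.  295.] [ 550. -352.  358.]
50 (433, -260) 120 [-0.44  0.68  0.01 -0.33 -1.43 -2.04] margin 1.06 wrist [ 524. -417.  295.] [ 618. -295.  336.]
50 (433, -260) 150 [-0.3   0.71 -0.02 -0.13 -1.45 -1.74] margin 1.05 wrist [ 590. -351.  295.] [ 650. -203.  310.]
```

View pics/p3.png

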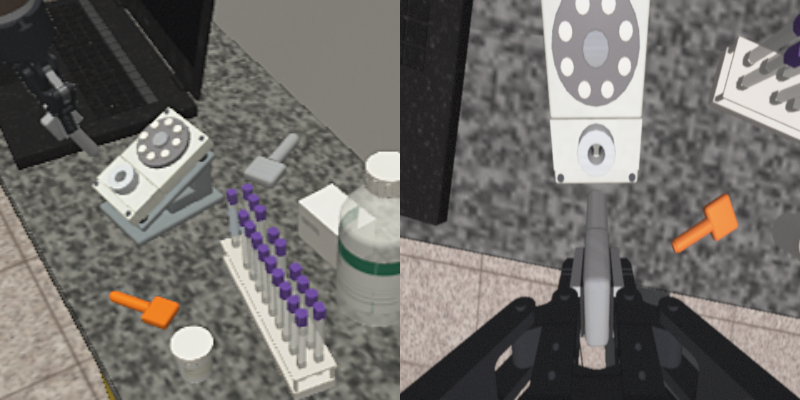

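Picture: the pin hangs in the fingers (scene crop ~(75,130)), the bore is empty, wrist ~(597,152), and the head is down. Next I check the path to the tray.

```bash
cat > s4.py <<'E'
from s3 import *
from scipy.spatial.transform import Slerp
st=arm.read_state();print(st["joints"].round(2))
def path(ps,rs,q,n=12):
    out=[];worst=9
    for i in range(len(ps)-1):
        sl=Slerp([0,1],R.concatenate([rs[i],rs[i+1]]))
        for t in np.linspace(0,1,n+1)[1:]:
            qn,e=ik(ps[i]+(ps[i+1]-ps[i])*t,sl(t),q,False);out.append((np.abs(qn-q).max(),np.minimum(qn-LO,HI-qn).min()));q=qn
        print("   wp",i+1,q.round(2),"e",round(e,4),"minmargin",min(o[1] for o in out).round(2),"maxstep",max(o[0] for o in out).round(2),"wr",*[x.round(0) for x in pts(q)])
        out=[]
r0=R.from_quat(st["ee_rot"]);p0=st["position"]
for lean in(70,65,60):
  for deg in(-20,0,20,40):
    pe,re=place((433,-260),lean,np.radians(deg))
    pu=pe+[0,0,110]
    print(lean,deg);path([p0,np.array([pu[0],pu[1],230]),pu,pe],[r0,r0,re,re],st["joints"])
E
python3 s4.py
```

```text
[ 0.92  0.11 -0.56  0.17 -0.79  0.69]
70 -20
   wp 1 [-0.26  0.09 -0.37 -0.08 -0.95  2.03] e 0.0 minmargin 0.43 maxstep 0.13 wr [ 371. -263.  522.] [ 418. -110.  533.]
   wp 2 [-0.12  0.13 -0.97 -0.39  0.51  1.78] e 0.0 minmargin -0.67 maxstep 0.37 wr [ 194. -173.  316.] [266. -33. 344.]
   wp 3 [-0.09  0.66 -1.15 -0.23  1.2   1.5 ] e 0.0 minmargin -1.36 maxstep 0.06 wr [ 194. -173.  206.] [243. -21. 197.]
70 0
   wp 1 [-0.27  0.1  -0.36 -0.08 -0.95  2.04] e 0.0 minmargin 0.43 maxstep 0.13 wr [ 371. -267.  522.] [ 418. -115.  534.]
   wp 2 [-0.9   0.18 -0.54 -1.43 -0.7   3.58] e 0.0 minmargin -0.48 maxstep 0.22 wr [ 179. -260.  316.] [ 262. -328.  434.]
   wp 3 [-1.05  0.5  -0.61 -1.73 -0.8   4.16] e 0.0 minmargin -1.06 maxstep 0.05 wr [ 179. -260.  206.] [ 227. -396.  275.]
70 20
   wp 1 [-0.28  0.1  -0.36 -0.08 -0.96  2.05] e 0.0 minmargin 0.43 maxstep 0.13 wr [ 371. -271.  522.] [ 421. -119.  534.]
   wp 2 [-0.92  0.29 -0.4  -1.22 -0.99  3.63] e 0.0 minmargin -0.53 maxstep 0.16 wr [ 194. -347.  316.] [ 296. -389.  432.]
   wp 3 [-0.98  0.54 -0.44 -1.37 -0.95  3.98] e 0.0 minmargin
[... 2741 characters left out ...]
 0.0 minmargin 0.43 maxstep 0.13 wr [ 371. -271.  522.] [ 421. -119.  534.]
   wp 2 [-0.76  0.21 -0.38 -0.99 -0.86  3.32] e 0.0 minmargin -0.22 maxstep 0.13 wr [ 225. -336.  364.] [ 340. -324.  475.]
   wp 3 [-0.83  0.44 -0.43 -1.2  -0.78  3.68] e 0.0 minmargin -0.58 maxstep 0.03 wr [ 225. -336.  254.] [ 344. -380.  351.]
60 40
   wp 1 [-0.28  0.11 -0.35 -0.09 -0.96  2.06] e 0.0 minmargin 0.44 maxstep 0.13 wr [ 373. -275.  522.] [ 424. -123.  534.]
   wp 2 [-0.78  0.32 -0.24 -0.9  -1.13  3.51] e 0.0 minmargin -0.41 maxstep 0.13 wr [ 264. -402.  364.] [ 381. -378.  470.]
   wp 3 [-0.81  0.51 -0.29 -1.   -1.    3.75] e 0.0 minmargin -0.65 maxstep 0.02 wr [ 264. -402.  254.] [ 393. -412.  347.]
```

```bash
cat > s5.py <<'E'
from s3 import *
st=arm.read_state()
C=(430,-240)
P1=np.array([420,-240,270.])
def run(name,f,q,n):
    mm=9;ms=0;lo=[]
    for t in np.linspace(0,1,n+1)[1:]:
        qn,e=ik(*f(t),q,False);mm=min(mm,np.minimum(qn-LO,HI-qn).min());ms=max(ms,np.abs(qn-q).max());q=qn
        lo.append(min(x[2] for x in pts(q)))
    print(name,q.round(2),"e",round(e,4),"margin",round(mm,2),"step",round(ms,2),"wr",*[x.round(0) for x in pts(q)]);return q
rot=lambda lean,psi:place(C,lean,np.radians(psi))[1]
if __name__=="__main__":
  p0=st["position"];r0=rot(25,9.3);print(np.degrees((R.from_quat(st["ee_rot"]).inv()*r0).magnitude()))
  for PL in(-270,-300,-240,-210):
    print(PL)
    q=run("carry",lambda t:(p0+(P1-p0)*t,r0),st["joints"],15)
    q=run("spin",lambda t:(P1,rot(25,9.3+(PL-9.3)*t)),q,40)
    pe,re=place(C,70,np.radians(-315));pu=pe+[0,0,130]
    q=run("lean",lambda t:(P1+(pu-P1)*t,rot(25+45*t,PL)),q,15)
    q=run("swing",lambda t:(pu,rot(70,PL+(-315-PL)*t)),q,15)
    q=run("down",lambda t:(pu+(pe-pu)*t,re),q,10)
E
python3 s5.py
```

```text
0.3094876741712083
-270
carry [-0.23  0.04 -0.32 -0.08 -1.05  1.99] e 0.0 margin 0.46 step 0.1 wr [ 369. -248.  562.] [409. -94. 573.]
spin [-0.29  0.16 -0.14 -0.17 -1.32 -2.8 ] e 0.0 margin 0.3 step 0.15 wr [ 420. -291.  562.] [ 474. -143.  588.]
lean [-0.67  0.59  0.1  -0.71 -1.75 -2.35] e 0.0 margin 0.34 step 0.05 wr [ 422. -491.  336.] [ 536. -427.  428.]
swing [-0.86  0.38 -0.22 -1.01 -1.3  -2.6 ] e 0.0 margin 0.5 step 0.03 wr [ 250. -420.  336.] [ 364. -422.  448.]
down [-0.88  0.61 -0.27 -1.09 -1.17 -2.33] e 0.0 margin 0.52 step 0.03 wr [ 250. -420.  206.] [ 377. -457.  296.]
-300
carry [-0.23  0.04 -0.32 -0.08 -1.05  1.99] e 0.0 margin 0.46 step 0.1 wr [ 369. -248.  562.] [409. -94. 573.]
spin [-0.3   0.12 -0.2  -0.18 -1.22 -3.31] e 0.0 margin -0.21 step 0.17 wr [ 394. -285.  562.] [ 449. -137.  589.]
lean [-0.81  0.46 -0.1  -0.91 -1.46 -2.53] e 0.0 margin -0.15 step 0.06 wr [ 300. -458.  336.] [ 417. -439.  443.]
swing [-0.86  0.38 -0.22 -1.01 -1.3  -2.6 ] e 0.0 margin 0.5 step 0.01 wr [ 250. -420.  336.] [ 364. -422.  448.]
down [-0.88  0.61 -0.27 -1.09 -1.17 -2.33] e 0.0 m
[... 507 characters left out ...]
. -422.  448.]
down [-0.88  0.61 -0.27 -1.09 -1.17 -2.33] e 0.0 margin 0.52 step 0.03 wr [ 250. -420.  206.] [ 377. -457.  296.]
-210
carry [-0.23  0.04 -0.32 -0.08 -1.05  1.99] e 0.0 margin 0.46 step 0.1 wr [ 369. -248.  562.] [409. -94. 573.]
spin [-0.22  0.21 -0.14 -0.05 -1.39 -1.86] e 0.0 margin 0.65 step 0.12 wr [ 465. -266.  562.] [ 502. -110.  570.]
lean [-0.31  0.72  0.17 -0.19 -1.96 -1.76] e 0.0 margin 0.96 step 0.04 wr [ 632. -370.  336.] [ 695. -225.  361.]
swing [-0.86  0.38 -0.22 -1.01 -1.3  -2.6 ] e 0.0 margin 0.5 step 0.08 wr [ 250. -420.  336.] [ 364. -422.  448.]
down [-0.88  0.61 -0.27 -1.09 -1.17 -2.33] e 0.0 margin 0.52 step 0.03 wr [ 250. -420.  206.] [ 377. -457.  296.]
```

>>> servo_tool --commands '[[[255,-0.0033,0.0237,-0.0045,0,0,0],[255,-0.0033,0.0237,-0.0045,0,0,0],[255,-0.0033,0.0237,-0.0045,0,0,0],[255,-0.0033,0.0237,-0.0045,0,0,0],[255,-0.0033,0.0237,-0.0045,0,0,0],[255,-0.0033,0.0237,-0.0045,0,0,0],[255,-0.0033,0.0237,-0.0045,0,0,0],[255,-0.0033,0.0237,-0.0045,0,0,0],[255,-0.0033,0.0237,-0.0045,0,0,0],[255,-0.0033,0.0237,-0.0045,0,0,0]]]'

```text
clock: 15.6
position: [420.3, -2.4, 230.3]
ee_rot: [0.993, 0.079, 0.086, -0.005]
contact_force: [0.6, -1.1, -1.1]
gripper_width: 13.2
grasp_force: 61.5
```

>>> servo_tool --commands '[[[255,-0.0033,0.0237,-0.0045,0,0,0],[255,-0.0033,0.0237,-0.0045,0,0,0],[255,-0.0033,0.0237,-0.0045,0,0,0],[255,-0.0033,0.0237,-0.0045,0,0,0],[255,-0.0033,0.0237,-0.0045,0,0,0],[255,-0.0033,0.0237,-0.0045,0,0,0],[255,-0.0033,0.0237,-0.0045,0,0,0],[255,-0.0033,0.0237,-0.0045,0,0,0],[255,-0.0033,0.0237,-0.0045,0,0,0],[255,-0.0033,0.0237,-0.0045,0,0,0]]]'

```text
clock: 16.43
position: [418.1, -242.7, 269.5]
ee_rot: [0.993, 0.079, 0.086, -0.006]
contact_force: [0.6, -0.0, -1.5]
gripper_width: 13.5
grasp_force: 61.5
```

>>> servo_tool --commands '[[[255,0,0,0,-1.16,0,6.55],[255,0,0,0,-1.16,0,6.55],[255,0,0,0,-1.16,0,6.55],[255,0,0,0,-1.16,0,6.55],[255,0,0,0,-1.16,0,6.55],[255,0,0,0,-1.16,0,6.55],[255,0,0,0,-1.16,0,6.55],[255,0,0,0,-1.16,0,6.55],[255,0,0,0,-1.16,0,6.55],[255,0,0,0,-1.16,0,6.55]]]'

```text
clock: 17.27
position: [418.1, -241.4, 269.3]
ee_rot: [0.872, -0.481, 0.076, 0.045]
contact_force: [-0.9, 0.0, -1.4]
gripper_width: 13.4
grasp_force: 61.5
```

```bash
cat > n.py <<'E'
from s5 import *
import sys
def n(pos,lean,psi):
    s=arm.read_state();r=rot(lean,psi);R0=R.from_quat(s["ee_rot"])
    print(s["clock"],s["position"].round(1),"q",s["joints"].round(2),"rel",*rel(s,pos,r),"shift in target frame",r.inv().apply(pos-s["position"]).round(1),"F",s["contact_force"].round(1),"w",round(s["gripper_width"],1),round(s["grasp_force"],1))
if __name__=="__main__":
    l,psi=float(sys.argv[1]),float(sys.argv[2]);pos=P1 if len(sys.argv)<4 else place(C,l,np.radians(psi),float(sys.argv[3]))[0]
    n(pos,l,psi)
E
python3 n.py 25 -57.2
```

```text
17.2667 [ 418.1 -241.4  269.3] q [-0.1   0.03 -0.43  0.17 -1.01  0.58] rel [-0.  -2.3 -0.8] [ 0.4 -0.1 -0.5] shift in target frame [-0.  -2.3 -0.8] F [-0.9  0.  -1.4] w 13.4 61.5
```

Tracking is good. I continue the spin to -270 (32 more rows), then lean.

>>> servo_tool --commands '[[[255,0,0,0,-1.16,0,6.55],[255,0,0,0,-1.16,0,6.55],[255,0,0,0,-1.16,0,6.55],[255,0,0,0,-1.16,0,6.55],[255,0,0,0,-1.16,0,6.55],[255,0,0,0,-1.16,0,6.55],[255,0,0,0,-1.16,0,6.55],[255,0,0,0,-1.16,0,6.55],[255,0,0,0,-1.16,0,6.55],[255,0,0,0,-1.16,0,6.55]]]'

```text
clock: 18.1
position: [418.4, -241.3, 269.2]
ee_rot: [-0.465, 0.881, -0.042, -0.08]
contact_force: [0.1, 0.3, -1.2]
gripper_width: 13.3
grasp_force: 61.5
```

>>> servo_tool --commands '[[[255,0,0,0,-1.16,0,6.55],[255,0,0,0,-1.16,0,6.55],[255,0,0,0,-1.16,0,6.55],[255,0,0,0,-1.16,0,6.55],[255,0,0,0,-1.16,0,6.55],[255,0,0,0,-1.16,0,6.55],[255,0,0,0,-1.16,0,6.55],[255,0,0,0,-1.16,0,6.55],[255,0,0,0,-1.16,0,6.55],[255,0,0,0,-1.16,0,6.55]]]'

```text
clock: 18.93
position: [418.6, -241.5, 269.1]
ee_rot: [0.094, 0.992, 0.007, -0.089]
contact_force: [0.0, -0.7, -0.5]
gripper_width: 13.0
grasp_force: 61.5
```

>>> servo_tool --commands '[[[255,0,0,0,-1.16,0,6.55],[255,0,0,0,-1.16,0,6.55],[255,0,0,0,-1.16,0,6.55],[255,0,0,0,-1.16,0,6.55],[255,0,0,0,-1.16,0,6.55],[255,0,0,0,-1.16,0,6.55],[255,0,0,0,-1.16,0,6.55],[255,0,0,0,-1.16,0,6.55],[255,0,0,0,-1.16,0,6.55],[255,0,0,0,-1.16,0,6.55]]]'

```text
clock: 19.77
position: [418.5, -241.6, 269.1]
ee_rot: [0.623, 0.778, 0.053, -0.069]
contact_force: [-0.4, 0.1, -2.4]
gripper_width: 13.2
grasp_force: 61.5
```

>>> servo_tool --commands '[[[255,0,0,0,-1.16,0,6.55],[255,0,0,0,-1.16,0,6.55],[255,0,0,0,0,0,0],[255,0,0,0,0,0,0]]]'

```text
clock: 20.1
position: [418.3, -241.6, 269.7]
ee_rot: [0.705, 0.704, 0.06, -0.061]
contact_force: [-0.8, -0.3, -0.5]
gripper_width: 13.0
grasp_force: 61.5
```

```bash
python3 n.py 25 -270; python3 n.py 70 -270 130; python3 n.py 70 -315 130
```

```text
20.1 [ 418.3 -241.6  269.7] q [-0.3   0.16 -0.15 -0.17 -1.32 -2.8 ] rel [ 1.6  1.7 -0.1] [-0.1  0.1 -0.2] shift in target frame [ 1.6  1.7 -0.1] F [-0.8 -0.3 -0.5] w 13.0 61.5
20.1 [ 418.3 -241.6  269.7] q [-0.3   0.16 -0.15 -0.17 -1.32 -2.8 ] rel [-27.9  12.  100.2] [-0.  45.1 -0.2] shift in target frame [-90.8  11.7  50.9] F [-0.8 -0.3 -0.5] w 13.0 61.5
20.1 [ 418.3 -241.6  269.7] q [-0.3   0.16 -0.15 -0.17 -1.32 -2.8 ] rel [-24.5   3.5 100.9] [-24.8  42.8  38.7] shift in target frame [-86.3   7.2  57.3] F [-0.8 -0.3 -0.5] w 13.0 61.5
```

>>> servo_tool --commands '[[[255,0,0,0,0,4.5,0],[255,0,0,0,0,4.5,0],[255,0,0,0,0,4.5,0],[255,0,0,0,0,4.5,0],[255,0,0,0,0,4.5,0],[255,0,0,0,0,4.5,0],[255,0,0,0,0,4.5,0],[255,0,0,0,0,4.5,0],[255,0,0,0,0,4.5,0],[255,0,0,0,0,4.5,0]]]'

```text
clock: 20.93
position: [418.9, -242.2, 269.7]
ee_rot: [0.628, 0.626, 0.327, -0.326]
contact_force: [-0.7, -0.2, -0.4]
gripper_width: 13.1
grasp_force: 61.5
```

>>> servo_tool --commands '[[[255,0,0,0,-4.1,0,2.87],[255,0,0,0,-4.1,0,2.87],[255,0,0,0,-4.1,0,2.87],[255,0,0,0,-4.1,0,2.87],[255,0,0,0,-4.1,0,2.87],[255,0,0,0,-4.1,0,2.87],[255,0,0,0,-4.1,0,2.87],[255,0,0,0,-4.1,0,2.87],[255,0,0,0,-4.1,0,2.87],[255,0,0,0,0,0,0]]]'

```text
clock: 21.77
position: [417.0, -240.5, 270.3]
ee_rot: [0.821, 0.338, 0.426, -0.174]
contact_force: [-0.3, 0.5, -1.3]
gripper_width: 13.5
grasp_force: 61.6
```

```bash
python3 n.py 70 -315 100
python3 - <<'E'
from h import *
from bench import cams
w=cams.get_image("scene");v=cams.get_image("wrist")
pickle.dump(w,open("sc4.pkl","wb"))
cv2.imwrite("pics/p4.png",np.hstack([cv2.resize(w["frame"],(400,300)),cv2.resize(v["frame"],(400,300))]))
E
```

```text
21.7667 [ 417.  -240.5  270.3] q [-0.85  0.21 -0.14 -0.97 -1.41 -2.82] rel [-111.     8.5   75.5] [ 0.4  0.2 -0.1] shift in target frame [-111.3    8.8   75.1] F [-0.3  0.5 -1.3] w 13.5 61.6
```

View pics/p4.png

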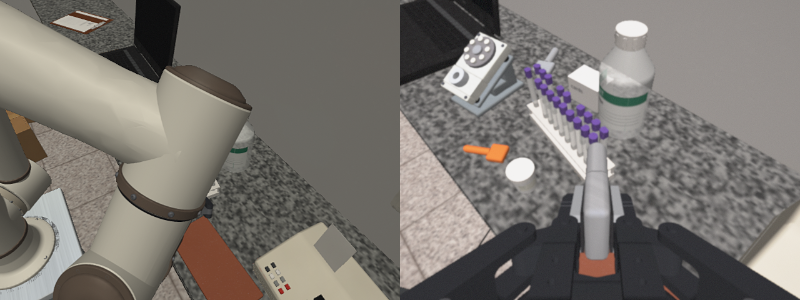

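>>> servo_tool --commands '[[[255,-0.0177,0.0009,0.0121,0,0,0],[255,-0.0177,0.0009,0.0121,0,0,0],[255,-0.0177,0.0009,0.0121,0,0,0],[255,-0.0177,0.0009,0.0121,0,0,0],[255,-0.0177,0.0009,0.0121,0,0,0],[255,-0.0177,0.0009,0.0121,0,0,0],[255,-0.0177,0.0009,0.0121,0,0,0],[255,-0.0177,0.0009,0.0121,0,0,0],[255,-0.0177,0.0009,0.0121,0,0,0],[255,-0.0177,0.0009,0.0121,0,0,0]]]'

```text
clock: 22.7
position: [423.7, -250.8, 53.9]
ee_rot: [0.82, 0.339, 0.426, -0.174]
contact_force: [0.2, 0.2, -1.2]
gripper_width: 13.1
grasp_force: 61.6
```

>>> servo_tool --commands '[[[255,0,0,0,0,0,0],[255,0,0,0,0,0,0]]]'

```text
clock: 22.87
position: [423.1, -250.1, 54.4]
ee_rot: [0.821, 0.338, 0.426, -0.176]
contact_force: [-0.4, -0.3, -0.6]
gripper_width: 13.3
grasp_force: 61.6
```

```bash
python3 n.py 70 -315 0
```

```text
22.8667 [ 423.1 -250.1   54.4] q [-0.88  0.58 -0.26 -1.08 -1.18 -2.37] rel [-14.9  -2.2  10.6] [ 0.1  0.1 -0.2] shift in target frame [-14.9  -2.3  10.6] F [-0.4 -0.3 -0.6] w 13.3 61.6
```

>>> servo_tool --commands '[[[255,-0.0041,0,0.0029,0,0,0],[255,-0.0041,0,0.0029,0,0,0],[255,-0.0041,0,0.0029,0,0,0],[255,-0.0008,0,0.0006,0,0,0],[255,0,0,0,0,0,0],[255,0,0,0,0,0,0]]]'

```text
clock: 23.37
position: [423.0, -250.1, 40.1]
ee_rot: [0.821, 0.338, 0.426, -0.174]
contact_force: [0.5, -0.1, -1.1]
gripper_width: 12.8
grasp_force: 61.6
```

>>> servo_tool --commands '[[[255,-0.0008,0,0.0006,0,0,0],[255,-0.0008,0,0.0006,0,0,0],[255,0,0,0,0,0,0],[255,0,0,0,0,0,0]]]'

```text
clock: 23.7
position: [423.0, -250.0, 37.8]
ee_rot: [0.821, 0.338, 0.426, -0.174]
contact_force: [0.5, 0.7, -1.2]
gripper_width: 13.3
grasp_force: 61.6
```

```bash
python3 n.py 70 -315 0;  python3 - <<'E'
from h import *
from bench import cams
v=cams.get_image("wrist")
cv2.imwrite("pics/p5.png",v["frame"])
E
```

```text
23.7 [ 423.  -250.    37.8] q [-0.88  0.61 -0.27 -1.09 -1.16 -2.34] rel [-1.4 -2.1  1.1] [ 0.3  0.2 -0.1] shift in target frame [-1.4 -2.1  1.1] F [ 0.5  0.7 -1.2] w 13.3 61.6
```

View pics/p5.png

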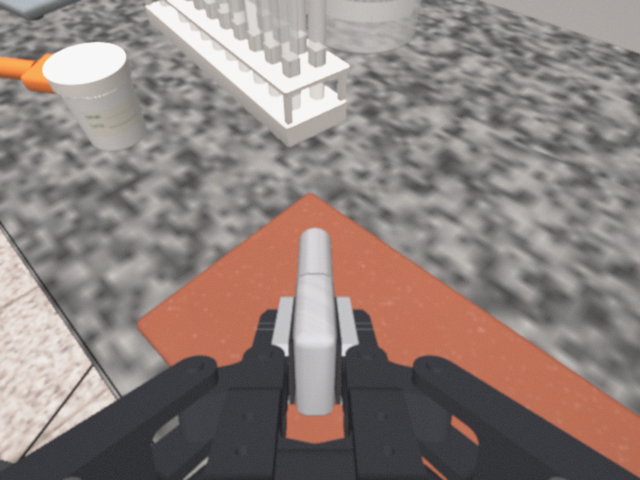

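The picture shows the pin over the brown tray, tip at (315,235), inside the tray corner at (310,195). I lower it to contact.

>>> servo_tool --commands '[[[255,-0.0008,0,0.0006,0,0,0],[255,-0.0008,0,0.0006,0,0,0],[255,0,0,0,0,0,0],[255,0,0,0,0,0,0]]]'

```text
clock: 24.08
position: [423.1, -250.0, 35.8]
ee_rot: [0.821, 0.338, 0.426, -0.175]
contact_force: [-0.1, -0.2, -0.9]
gripper_width: 13.5
grasp_force: 61.7
```

>>> servo_tool --commands '[[[255,-0.0008,0,0.0006,0,0,0],[255,-0.0008,0,0.0006,0,0,0],[255,0,0,0,0,0,0]]]'

```text
clock: 24.33
position: [423.1, -250.1, 35.1]
ee_rot: [0.82, 0.338, 0.427, -0.175]
contact_force: [-2.9, -2.6, 6.2]
gripper_width: 13.5
grasp_force: 62.7
```

>>> servo_tool --commands '[[[0,0,0,0,0,0,0],[0,0,0,0,0,0,0],[0,0,0,0,0,0,0],[0,0,0,0,0,0,0],[0,0,0,0,0,0,0],[0,0,0,0,0,0,0],[0,0,0,0,0,0,0],[0,0,0,0,0,0,0],[0,0,0,0,0,0,0]]]'

```text
clock: 25.08
position: [423.1, -249.9, 33.8]
ee_rot: [0.821, 0.338, 0.426, -0.175]
contact_force: [-0.1, 1.1, 0.2]
gripper_width: 85.1
grasp_force: 0.0
```

>>> servo_tool --commands '[[[0,0.004,0,-0.012,0,0,0],[0,0.004,0,-0.012,0,0,0],[0,0.004,0,-0.012,0,0,0],[0,0.004,0,-0.012,0,0,0],[0,0.004,0,-0.012,0,0,0],[0,0.004,0,-0.012,0,0,0],[0,0.004,0,-0.012,0,0,0],[0,0.004,0,-0.012,0,0,0],[0,0,0,0,0,0,0],[0,0,0,0,0,0,0]]]'

```text
clock: 25.92
position: [380.3, -292.6, 115.9]
ee_rot: [0.821, 0.338, 0.426, -0.174]
contact_force: [-0.0, -0.0, -0.3]
gripper_width: 85.2
grasp_force: 0.0
```

```bash
python3 n.py 70 -315 0;  python3 - <<'E'
from h import *
from bench import cams
v=cams.get_image("wrist");t=cams.get_image("top")
pickle.dump((v,t),open("e6.pkl","wb"))
cv2.imwrite("pics/p6.png",np.hstack([cv2.resize(v["frame"],(400,300)),cv2.resize(t["frame"][150:330,180:500],(400,300))]))
E
```

```text
25.9167 [ 380.3 -292.6  115.9] q [-0.98  0.48 -0.22 -0.98 -1.31 -2.46] rel [-30.5  -2.7  95.3] [ 0.4  0.2 -0.1] shift in target frame [-30.8  -2.1  95.3] F [-0.  -0.  -0.3] w 85.2 0.0
```

View pics/p6.png

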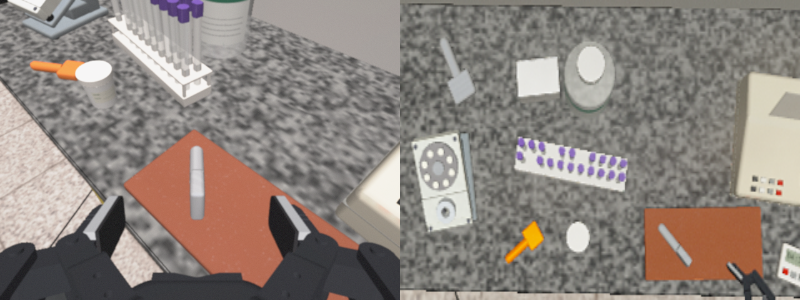

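The picture shows the pin lying at rest on the tray (crop right ~(675,245)). The fingers are open and clear of it, the mixer's head is down, and the bystanders haven't moved.

Run:
```python
from bench import ticket
print(ticket.job_done())
```

```text
the job is handed in; nothing more can be done
None
```

The pin was twisted out of its bore, with the head lift staying around 6 mm by the wrist force, laid on the brown tray and released, and the job was handed in at about 26 s (no verdict came back).

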